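# Third hand for a frame joint

## Task

Pick up the loose wooden rail that has a tenon on both ends, plug one of its tenons fully into the empty mortise of the half-built frame clamped in the jig, so that the rail lies square with its shoulder tight against the stile, and disturb nothing else. Then be the third hand for a colleague who is about to screw the corner: keep hold of the rail and keep it pressed into the joint, straight along its length, with a steady push of about 12 newtons. Finish while still holding and pushing; do not let go.

Things in the scene. Friction and masses are not known exactly. Their poses are not given: they have to be found in the camera images.
- rail_mid (a point): Centre of the loose rail to be fitted (half-way along, across and up), a plain beech bar lying flat on the mat (height 0) on either side of the jig: 200 mm between shoulders, 40 mm wide, 22 mm thick, about 0.13 kg. x runs along it, y across, z up; both ends are alike, each with a tenon.
- rail: The same loose rail; origin at the centre of its underside, 11 mm below rail_mid, same axes. Each end carries a centred tenon 24 mm long, 22 mm wide and 9 mm thick, the last 7 mm bevelled to a 14 x 4 mm nose (248 mm over all).
- mortise (a point): Centre of the mouth of the empty mortise in the far stile's inner face, 23 mm above the table. x points level into it (the way to push), y along the stile, z up. It is 25 mm wide, 12 mm high, 30 mm deep: the tenon has 1.5 mm play on each side and the shoulder meets the rigid stile before the tenon bottoms. Home, the rail's centre is 100 mm from here along -x, at the same height.
- frame: The half-built frame (rigid, clamped), origin on the board 90 mm along -x and 110 mm along +y from the mortise, same axes. Its stile is 40 mm wide, 22 thick, 260 long; the mortise is 20 mm from the stile's -y end, its sides pencilled across the top face, two pilot holes between. A rail like the loose one is already screwed on 220 mm along +y from the mortise, parallel to x.
- jig: Jig fixed to the table, origin under its centre, axes as the mortise's. Its board, 320 mm (x) by 310 mm (y), 12 mm thick, smooth white melamine, carries the rail flat at the right height (pressing down on it adds friction that eats some of the push), and reaches 250 mm from the mortise's mouth along -x and 45 mm along -y; on the fence behind the stile, two toggle clamps, 64 mm high over the board, 65 and 155 mm along +y from the mortise.
- batten_mid (a point): Centre of a spare batten, 200 x 40 x 22 mm, without tenons, lying flat on the other side of the jig; not part of this job, leave it alone.
- driver_mid (a point): Middle of the colleague's screwdriver, 200 mm long, 26 mm thick, lying on the jig's board between the two rail places, 120 to 170 mm from the mortise's line along +y; leave it alone.
- bucket: Tin bucket with pencils standing at the far left, beyond the bar on that side, 108 mm across at the rim, 105 mm high (pencils to 160 mm); origin at the centre of its underside; leave it alone.
Things that resemble listed ones, but are neither listed nor needed, are in the scene too. Leave any pink or yellow look-alike of the rail alone.

How it is judged:
By the outcome, as a careful person would: the job done as asked, in the order asked, and still so for the second after the job is handed in, while the arm keeps its last pose, push and grip.
It also fails if it takes over 48 s, if anything falls off the work surface, if the arm or the gripper's body presses on something with over 40 N, if the wrist force passes 120 N, or if a joint passes its speed limit or range.

## Robot

A 7-joint arm with a two-finger parallel gripper is mounted at the origin on the work surface. World frame = base frame: x ahead of the robot, y to its left, z up, the work surface at z = 0. Lengths are in m, angles in rad, forces in N, time in s.
With the tool pointing down it reaches from about 0.425 to 0.975 m from the base axis. Payload 16.7 kg.
Tool frame: the origin (TCP) lies where the fingers leave the gripper's body, on its centre line; the fingertips stand 73 mm ahead of it and the grasp point (between the pads) lies 54 mm ahead of it; z points along the fingers, y is the direction in which the jaws open and shut (so a half turn about z gives the same grasp; the last joint's range is limited). The gripper opens to 85 mm and grips with 20 to 120 N. Pads are 22 mm wide; open, the fingers measure 114 mm over their backs; the gripper's body (76 mm by 85 mm) begins 54 mm behind the grasp point. The pads swing forward as they close: fully open they stand 13 mm farther back than shut.
Start: joints at [-0.149, 0.426, 0.074, 1.606, -0.034, 1.111, -0.067], TCP at [0.675, -0, 0.304] pointing down, gripper open.
Joint ranges: [-2.85, 2.85], [-0.5, 2.14], [-1.23, 1.37], [0.21, 2.46], [-1.02, 4.16], [0.16, 2.05], [-2.73, 2.73]. Speed limits (rad/s): [1.89, 1.89, 2.39, 2.39, 3.01, 3.01, 3.01].

## Interface

Orientations are given as a rotation vector (axis times angle).
In Python, from workcell import state, imaging, order gives the robot as it stands. The module is installed in compiled form; this text tells all that it offers.
- The arm moves only by the tool apply_moves, never from a script. Its argument "increments" is a list of rows, each an object of numbers: "gripper": the opening, from 0 (shut) to 1 (fully open); "tx", "ty", "tz": the shift along the world's x, y, z in mm; "yaw": the turn about the world's z in degrees. In form: [{"gripper": .., "tx": .., "ty": .., "tz": .., "yaw": ..}, ...]. A call has 1 to 12 rows; each row shifts and turns the pose as measured when the row begins; what a row does not reach is not made up. A row lasts 1/8 s, in which the tool goes at most 62.5 mm and 10.7 degrees, less where a joint would pass 70% of its speed; a pose out of reach is approached as far as the arm can. A call is refused whole if a number of a shift passes 62.5 or a number of a turn 10.7, either way. A call with a gripper value outside its range is refused whole. The fingers move at their own pace and stop on an object; "force" is the grip in N (left out, the last holds). Time passes only in rows, so rows that do not move let the fingers close. It gives the time, the measured TCP pose, the force and the opening at its end, in the units of the state.
- state(): the state, without advancing time (a new reading comes with each control period).
- imaging.snapshot(name): name is "scene" or "side" or "wrist"; returns a dict with "color" (400x640x3 uint8, blue, green, red), "fx", "fy", "cx", "cy" (pixels), "R" (3x3) and "t" (3): a world point X has camera coordinates R X + t; the wrist camera has in their place "tool_from_camera" (4x4, takes a point from camera to tool coordinates, whose origin is the TCP and whose axes are the flange's). Camera axes: x right, y down, z forward; pixel columns grow to the right and rows downward; lengths in m; the calibration is good to about 2 mm. A picture is of the moment at which its call begins: read the wrist's pose just before it. There is no depth.
- order.job_done(): hands the job in, once; it reports no verdict.
The state is a dict: "t": time; "joints": joint angles; "joint_vel": joint speeds; "joint_efforts": joint torques, N m; "tool_pos": TCP position; "tool_rot": TCP orientation; "wrist_force": force on the tool from outside, world axes, zero at the start; "torque": the same for the moment, N m; "opening": opening from 0.0 (shut) to 1.0 (fully open).
Only numpy, scipy, OpenCV 4.12 (cv2) and the standard library are available. Lean on these libraries where they do the work, as an engineer would, in place of code of your own. Each camera call takes 0.05 s, during which the arm holds its last target.

## Working session

There is one attempt and no reset: what is moved stays moved. The work goes in short steps, Python scripts to look and compute and a tool call to move; the robot and the scene stay as the last step left them, time stands still between calls to the robot, and variables do not carry over. Pictures are saved under pics/ and viewed, and the job is handed in when it is done.

Besides the shell and the picture viewer there is one more tool, called after "Emit:" by a JSON object that holds its "op" and its "data", one argument or row to a line. apply_moves: Moves the arm, as the interface text tells. Its arguments: {"type":"object","properties":{"increments":{"type":"array"},"force":{"type":"number"}},"required":["increments"]}

```bash
mkdir -p pics; python3 - <<'E'
from workcell import state, imaging, order
import cv2,pickle
s=state();print(s)
d={}
for n in("scene","side","wrist"):
    a=imaging.snapshot(n);cv2.imwrite(f"pics/{n}0.png",a["color"]);d[n]=a
    print(n,a["fx"],a["fy"],a["cx"],a["cy"],a.get("R"),a.get("t"),a.get("tool_from_camera"))
pickle.dump((s,d),open("p0.pkl","wb"))
E
```

```text
{'t': 0.0, 'joints': array([-0.14950204,  0.42673963,  0.07385427,  1.60659723, -0.03409963,
        1.11083883, -0.06705685]), 'joint_vel': array([-0.00123241,  0.00141921, -0.00146451, -0.00100703,  0.0010446 ,
       -0.00030638,  0.00176183]), 'joint_efforts': array([ 7.16691302e-04, -9.49842310e+01,  3.76242042e+00, -4.63523841e+01,
        1.94300286e-02,  1.01335210e-02,  2.85131875e-06]), 'tool_pos': array([ 6.74679905e-01, -2.30723238e-05,  3.03209876e-01]), 'tool_rot': array([-2.22081911e+00, -2.22084334e+00,  1.57630589e-03]), 'wrist_force': array([ 0.79472143, -1.18329159,  0.67776595]), 'torque': array([-0.00785892,  0.00844683, -0.02420356]), 'opening': 0.9987710008159758}
scene 391.8043776461705 391.8043776461705 317.88689465356657 202.73178114706892 [[ 0.22193116  0.97498772 -0.01206248]
 [ 0.79330482 -0.18774093 -0.57915525]
 [-0.56693388  0.11896337 -0.81512802]] [-0.17059868 -0.35875951  1.51721325] None
side 409.2458937070743 409.2458937070743 311.4093732449779 204.96501669016132 [[ 0.99773628 -0.06716369 -0.00336825]
 [-0.04865551 -0.68640354 -0.72559136]
 [ 0.04642142  0.72411271 -0.6881176 ]] [-0.47488927  0.12527057  1.10332925] None
wrist 352.5317857310664 352.5317857310664 319.3774375429727 205.37185226588971 None None [[ 1.62526804e-05 -9.55846178e-01 -2.93867461e-01  7.57455107e-02]
 [ 9.99999996e-01 -1.01075855e-05  8.81825338e-05  2.98855279e-04]
 [-8.72592284e-05 -2.93867461e-01  9.55846174e-01 -7.01683516e-02]
 [ 0.00000000e+00  0.00000000e+00  0.00000000e+00  1.00000000e+00]]
```

View pics/scene0.png

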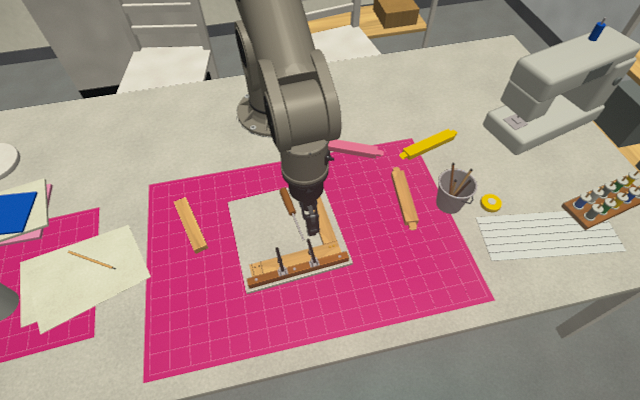

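View pics/side0.png

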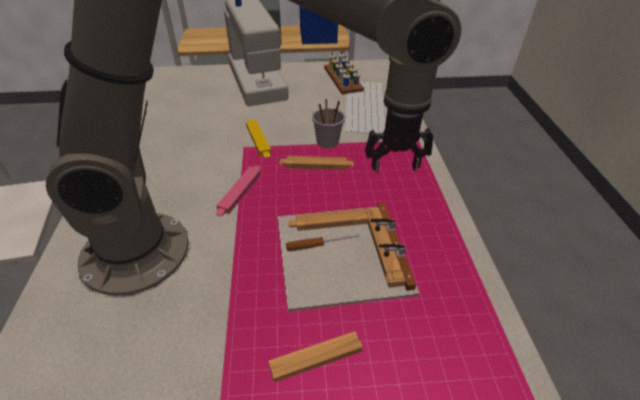

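View pics/wrist0.png

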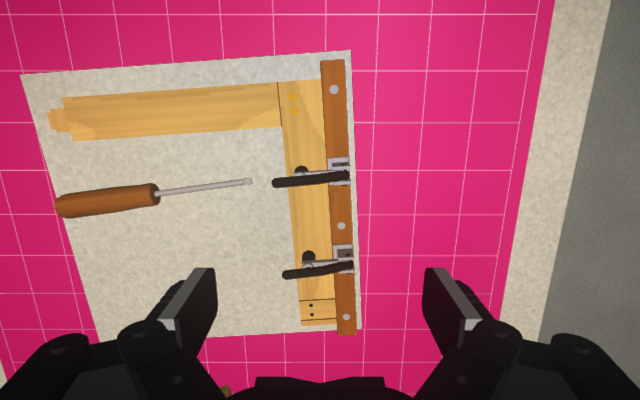

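```bash
cat > h.py <<'E'
import numpy as np,cv2
from scipy.spatial.transform import Rotation as Ro
def cam(a,s=None):
    K=np.array([[a["fx"],0,a["cx"]],[0,a["fy"],a["cy"]],[0,0,1]])
    if a.get("tool_from_camera") is not None:
        T=np.eye(4);T[:3,:3]=Ro.from_rotvec(s["tool_rot"]).as_matrix();T[:3,3]=s["tool_pos"]
        W=T@a["tool_from_camera"];return K,W[:3,:3],W[:3,3]
    R=np.array(a["R"]);return K,R.T,-R.T@np.array(a["t"])
def px(c,u,v,z):
    K,R,o=c;d=R@np.linalg.solve(K,[u,v,1.]);return o+d*(z-o[2])/d[2]
def proj(c,X):
    K,R,o=c;p=K@(R.T@(np.array(X,float)-o));return p[:2]/p[2]
def crop(img,x,y,w,h,k,name):
    cv2.imwrite(name,cv2.resize(img[y:y+h,x:x+w],None,fx=k,fy=k,interpolation=cv2.INTER_CUBIC))
E
python3 - <<'E'
import pickle,numpy as np,cv2
from h import *
s,d=pickle.load(open("p0.pkl","rb"))
im=d["side"]["color"]
a=cv2.resize(im[140:185,260:370],None,fx=7,fy=7,interpolation=cv2.INTER_CUBIC)[:, :700]
b=cv2.resize(im[325:385,260:375],None,fx=6,fy=6,interpolation=cv2.INTER_CUBIC)[:250]
c=np.zeros((600,770,3),np.uint8)
a=cv2.resize(im[145:180,265:365],None,fx=7,fy=7,interpolation=cv2.INTER_CUBIC);c[:245,:700]=a
b=cv2.resize(im[328:383,260:370],None,fx=6,fy=6,interpolation=cv2.INTER_CUBIC);c[250:580,:660]=b
cv2.imwrite("pics/side_c.png",c)
crop(d["scene"]["color"],380,155,50,85,7,"pics/scene_c.png")
crop(d["wrist"]["color"],250,230,130,120,5,"pics/wr_c.png")
E
```

```text
(no output)
```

View pics/side_c.png

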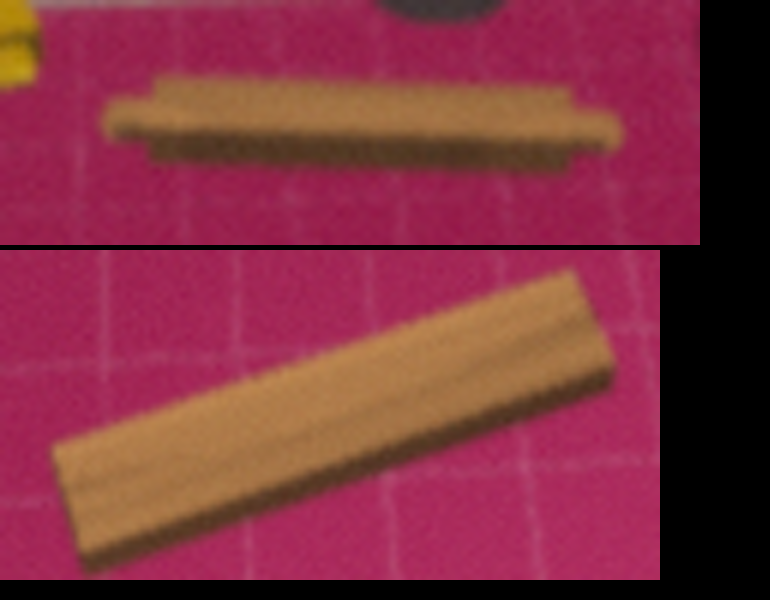

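View pics/scene_c.png

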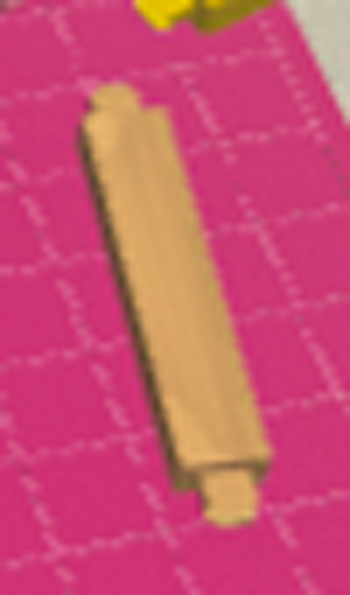

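View pics/wr_c.png

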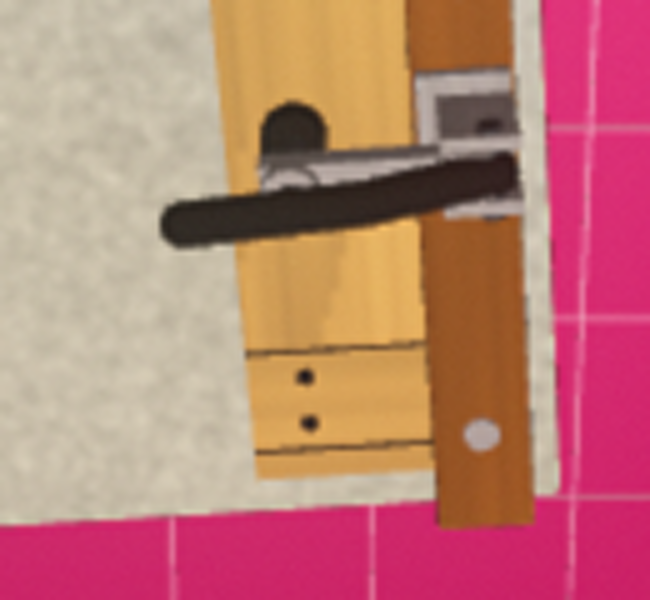

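```bash
python3 - <<'E'
import pickle,numpy as np
from h import *
s,d=pickle.load(open("p0.pkl","rb"))
C={n:cam(d[n],s) for n in d}
np.set_printoptions(precision=4,suppress=True)
for n,P,z in(("side",[(287.1,156.1),(346.4,157.6),(286.4,164.7),(346.4,166)],.022),("scene",[(403.6,170.3),(418.6,220.7),(392.1,172.9),(405.7,222.1)],.022),("wrist",[(301.6,325.6),(299,300.6),(301.2,320.6),(292.6,232),(278,83)],.034),("wrist",[(48,118),(68,118),(280,104)],.034)):
    q=np.array([px(C[n],*p,z) for p in P]);print(n);print(q[:,:2],q[:,:2].mean(0))
    if len(P)==4: print(np.degrees(np.arctan2(*(q[1]-q[0])[1::-1])))
E
```

```text
side
[[0.419  0.3687]
 [0.6165 0.3461]
 [0.4156 0.3219]
 [0.6107 0.3011]] [0.5155 0.3344]
-6.512744963799345
scene
[[0.4202 0.3725]
 [0.6194 0.3479]
 [0.4221 0.3316]
 [0.6152 0.3081]] [0.5192 0.34  ]
-7.045169033513118
wrist
[[ 0.6547 -0.1702]
 [ 0.6523 -0.1381]
 [ 0.6543 -0.1637]
 [ 0.647  -0.0574]
 [ 0.637   0.0879]] [ 0.6491 -0.0883]
wrist
[[0.4205 0.0569]
 [0.4392 0.0569]
 [0.6382 0.0695]] [0.4993 0.0611]
```

Emit:
{"op": "apply_moves", "data": {
  "increments": [
    {"tx": -13, "ty": 28, "yaw": -8, "gripper": 0.75},
    {"tx": -13, "ty": 28, "yaw": -8, "gripper": 0.75},
    {"tx": -13, "ty": 28, "yaw": -8, "gripper": 0.75},
    {"tx": -13, "ty": 28, "yaw": -8, "gripper": 0.75},
    {"tx": -13, "ty": 28, "yaw": -8, "gripper": 0.75},
    {"tx": -13, "ty": 28, "yaw": -8, "gripper": 0.75},
    {"tx": -13, "ty": 28, "yaw": -8, "gripper": 0.75},
    {"tx": -13, "ty": 28, "yaw": -8, "gripper": 0.75},
    {"tx": -13, "ty": 28, "yaw": -8, "gripper": 0.75},
    {"tx": -13, "ty": 28, "yaw": -8, "gripper": 0.75},
    {"tx": -13, "ty": 28, "yaw": -8, "gripper": 0.75},
    {"tx": -13, "ty": 28, "yaw": -8, "gripper": 0.75}
  ]
}}

```text
invalid input
```

```bash
cat > shot.py <<'E'
import sys,pickle,cv2
from workcell import state, imaging
tag=sys.argv[1]
s=state();d={}
for n in sys.argv[2:]:
    d[n]=imaging.snapshot(n);cv2.imwrite(f"pics/{n}{tag}.png",d[n]["color"])
pickle.dump((s,d),open(f"p{tag}.pkl","wb"))
print(s["t"],s["joints"].round(3),s["tool_pos"].round(4),s["tool_rot"].round(4),s["wrist_force"].round(2),s["torque"].round(3),s["opening"])
from h import *
R=Ro.from_rotvec(s["tool_rot"]).as_matrix();print("tool x yaw deg",np.degrees(np.arctan2(R[1,0],R[0,0])))
E
python3 shot.py 1 wrist
```

```text
0.15 [-0.149  0.427  0.074  1.606 -0.034  1.111 -0.067] [ 0.6748 -0.      0.3034] [-2.2210e+00 -2.2209e+00  1.2000e-03] [-0.14  0.39 -0.36] [ 0.048  0.035 -0.021] 1.0023988822579546
tool x yaw deg 89.99819448700678
```

View pics/wrist1.png

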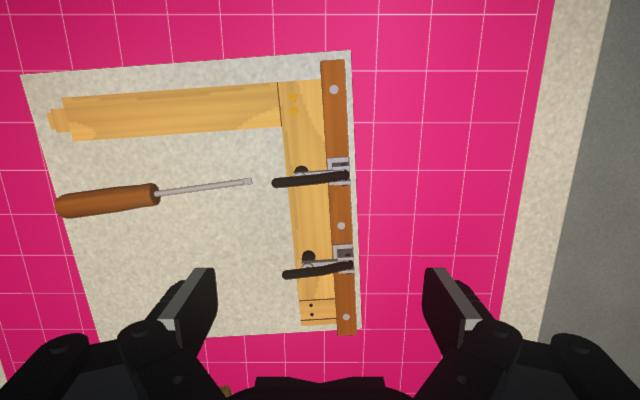

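Emit:
{"op": "apply_moves", "data": {
  "increments": [
    {"gripper": 0.75, "tx": -13, "ty": 28, "tz": 0, "yaw": -8},
    {"gripper": 0.75, "tx": -13, "ty": 28, "tz": 0, "yaw": -8},
    {"gripper": 0.75, "tx": -13, "ty": 28, "tz": 0, "yaw": -8},
    {"gripper": 0.75, "tx": -13, "ty": 28, "tz": 0, "yaw": -8},
    {"gripper": 0.75, "tx": -13, "ty": 28, "tz": 0, "yaw": -8},
    {"gripper": 0.75, "tx": -13, "ty": 28, "tz": 0, "yaw": -8},
    {"gripper": 0.75, "tx": -13, "ty": 28, "tz": 0, "yaw": -8},
    {"gripper": 0.75, "tx": -13, "ty": 28, "tz": 0, "yaw": -8},
    {"gripper": 0.75, "tx": -13, "ty": 28, "tz": 0, "yaw": -8},
    {"gripper": 0.75, "tx": -13, "ty": 28, "tz": 0, "yaw": -8},
    {"gripper": 0.75, "tx": -13, "ty": 28, "tz": 0, "yaw": -8},
    {"gripper": 0.75, "tx": -13, "ty": 28, "tz": 0, "yaw": -8}
  ],
  "force": 60
}}

```text
t: 1.7
tool_pos: [0.5129, 0.3428, 0.3017]
tool_rot: [-3.129, 0.257, 0.004]
wrist_force: [0.5, 0.7, 1.0]
opening: 0.75
```

```bash
python3 shot.py 1 wrist
```

```text
1.7 [-0.901  0.34   0.265  1.755 -0.104  1.061 -2.334] [0.5129 0.3428 0.3017] [-3.1291  0.257   0.0043] [0.54 0.75 0.96] [ 0.021 -0.015 -0.041] 0.7504853701331745
tool x yaw deg -9.392061844939105
```

View pics/wrist1.png

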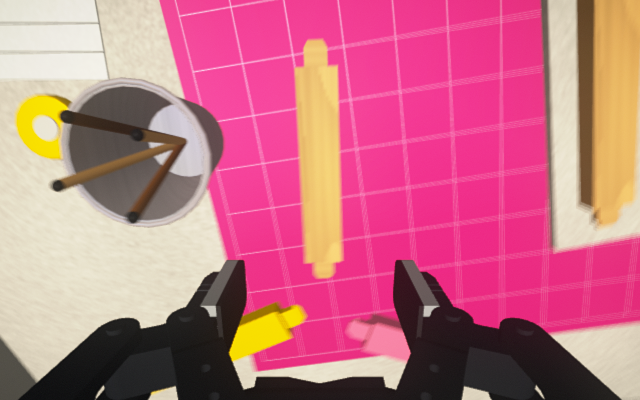

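```bash
python3 shot.py 2 wrist; python3 - <<'E'
import pickle
from h import *
s,d=pickle.load(open("p2.pkl","rb"))
im=d["wrist"]["color"]
crop(im,270,30,100,260,2.3,"pics/w2c.png")
hsv=cv2.cvtColor(im,cv2.COLOR_BGR2HSV)
m=((hsv[...,0]>8)&(hsv[...,0]<28)&(hsv[...,1]>60)).astype(np.uint8);m2=np.zeros_like(m);m2[30:290,270:370]=m[30:290,270:370]
c=max(cv2.findContours(m2,0,1)[0],key=cv2.contourArea)
print(cv2.contourArea(c));C=cam(d["wrist"],s)
r=cv2.minAreaRect(c);print(r)
ys=np.where(m2.any(1))[0]
P=[]
for v in range(85,250,5):
    u=np.where(m2[v])[0];P.append((v,u.min(),u.max()))
print(P[::4],ys.min(),ys.max())
P=np.array(P)
for k in(1,2):
    q=np.array([px(C,u+(k==2),v,.022) for v,u in P[:,[0,k]]])[:,:2]
    f=np.polyfit(q[:,0],q[:,1],1);print(k,f,np.degrees(np.arctan(f[0])),np.polyval(f,.517))
E
```

```text
1.75 [-0.906  0.341  0.262  1.754 -0.105  1.061 -2.345] [0.5105 0.3473 0.3014] [-3.1271  0.2636  0.0063] [-3.25  5.61 -0.48] [ 0.236  0.11  -0.024] 0.7486047427877187
tool x yaw deg -9.637932434140819
8462.5
((326.385009765625, 153.77432250976562), (239.8675079345703, 42.838233947753906), 86.18592071533203)
[(85, np.int64(301), np.int64(342)), (105, np.int64(302), np.int64(343)), (125, np.int64(304), np.int64(343)), (145, np.int64(305), np.int64(344)), (165, np.int64(306), np.int64(345)), (185, np.int64(308), np.int64(346)), (205, np.int64(309), np.int64(346)), (225, np.int64(310), np.int64(347)), (245, np.int64(312), np.int64(347))] 34 274
1 [-0.11280019  0.41930417] -6.435770844216994 0.3609864749065435
2 [-0.11439151  0.38036239] -6.525785002503543 0.32122198075915465
```

View pics/w2c.png

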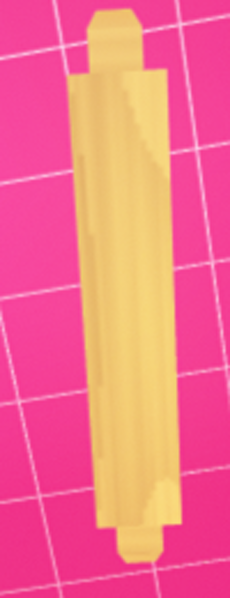

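```bash
python3 - <<'E'
import pickle
from h import *
from workcell import state
s,d=pickle.load(open("p2.pkl","rb"));C=cam(d["wrist"],s)
a=px(C,321.2,61.5,.022);b=px(C,330,258.3,.022);print(a,b,(a+b)/2,np.linalg.norm(a-b))
print(px(C,145,150,.105), state()["tool_pos"],state()["joint_vel"].round(3))
E
```

```text
[0.61415379 0.32975368 0.022     ] [0.41610997 0.35334898 0.022     ] [0.51513188 0.34155133 0.022     ] 0.19944446391425874
[0.56832775 0.47260681 0.105     ] [0.51130532 0.3456508  0.30138079] [ 0.046 -0.007  0.025  0.01   0.019  0.     0.167]
```

Emit:
{"op": "apply_moves", "data": {
  "increments": [
    {"gripper": 0.75, "tx": 2, "ty": -2, "tz": -20, "yaw": 1.5},
    {"gripper": 0.75, "tx": 2, "ty": -2, "tz": -35, "yaw": 1.5},
    {"gripper": 0.75, "tx": 0, "ty": 0, "tz": -35, "yaw": 0},
    {"gripper": 0.75, "tx": 0, "ty": 0, "tz": -35, "yaw": 0},
    {"gripper": 0.75, "tx": 0, "ty": 0, "tz": -30, "yaw": 0},
    {"gripper": 0.75, "tx": 0, "ty": 0, "tz": -20, "yaw": 0},
    {"gripper": 0.75, "tx": 0, "ty": 0, "tz": -10, "yaw": 0},
    {"gripper": 0.75, "tx": 0, "ty": 0, "tz": 0, "yaw": 0}
  ]
}}

```text
t: 2.8
tool_pos: [0.5166, 0.3387, 0.1113]
tool_rot: [-3.135, 0.152, 0.004]
wrist_force: [-0.4, -0.7, -0.8]
opening: 0.752
```

```bash
python3 shot.py 3 wrist side
```

```text
2.8 [-0.835  0.569  0.199  1.886 -0.171  0.703 -2.203] [0.5166 0.3387 0.1113] [-3.1354  0.1516  0.0036] [-0.39 -0.68 -0.84] [ 0.034  0.027 -0.009] 0.7516840976365953
tool x yaw deg -5.534386048946495
```

View pics/wrist3.png

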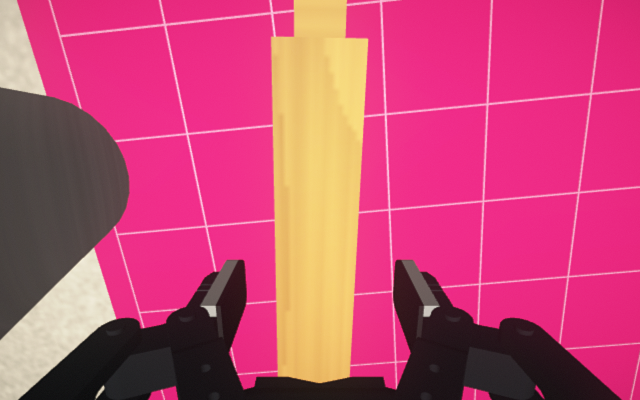

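Emit:
{"op": "apply_moves", "data": {
  "increments": [
    {"gripper": 0.75, "tx": -1, "ty": 2, "tz": -12, "yaw": -1},
    {"gripper": 0.75, "tx": 0, "ty": 0, "tz": -12, "yaw": 0},
    {"gripper": 0.75, "tx": 0, "ty": 0, "tz": -7, "yaw": 0},
    {"gripper": 0.75, "tx": 0, "ty": 0, "tz": -2, "yaw": 0},
    {"gripper": 0.75, "tx": 0, "ty": 0, "tz": 0, "yaw": 0}
  ]
}}

```text
t: 3.52
tool_pos: [0.5163, 0.3417, 0.0783]
tool_rot: [-3.131, 0.18, -0.0]
wrist_force: [-0.2, 0.3, -0.9]
opening: 0.751
```

```bash
python3 shot.py 4 side wrist; python3 - <<'E'
import pickle
from h import *
s,d=pickle.load(open("p4.pkl","rb"))
crop(d["side"]["color"],240,100,160,90,5,"pics/s4c.png")
E
```

```text
3.525 [-0.83   0.619  0.189  1.894 -0.189  0.642 -2.21 ] [0.5163 0.3417 0.0783] [-3.1314e+00  1.8010e-01 -3.0000e-04] [-0.17  0.32 -0.92] [ 0.009  0.059 -0.017] 0.7507209399696759
tool x yaw deg -6.58186501124525
```

View pics/s4c.png

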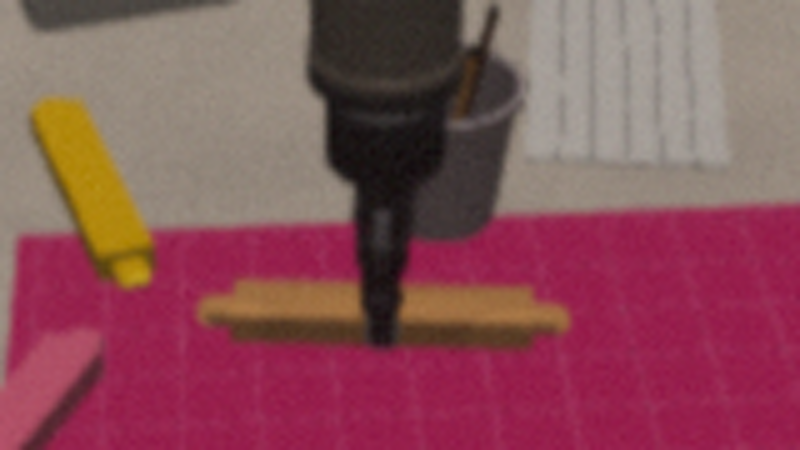

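View pics/wrist4.png

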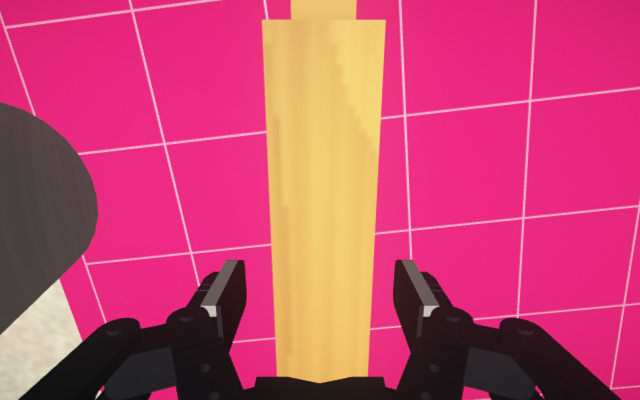

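Emit:
{"op": "apply_moves", "data": {
  "increments": [
    {"gripper": 0.2, "tx": 0, "ty": 0, "tz": 0, "yaw": 0},
    {"gripper": 0.2, "tx": 0, "ty": 0, "tz": 0, "yaw": 0},
    {"gripper": 0.2, "tx": 0, "ty": 0, "tz": 0, "yaw": 0},
    {"gripper": 0.2, "tx": 0, "ty": 0, "tz": 0, "yaw": 0},
    {"gripper": 0.2, "tx": 0, "ty": 0, "tz": 0, "yaw": 0}
  ],
  "force": 80
}}

```text
t: 4.25
tool_pos: [0.5167, 0.3419, 0.0795]
tool_rot: [-3.13, 0.18, -0.002]
wrist_force: [-0.4, 0.1, -2.4]
opening: 0.444
```

```bash
python3 shot.py 5 side wrist; python3 - <<'E'
import pickle
from h import *
s,d=pickle.load(open("p5.pkl","rb"))
crop(d["side"]["color"],270,120,100,70,8,"pics/s5c.png")
E
```

```text
4.25 [-0.83   0.617  0.189  1.894 -0.189  0.643 -2.21 ] [0.5167 0.3419 0.0795] [-3.1303e+00  1.8020e-01 -1.8000e-03] [-0.44  0.14 -2.37] [ 0.008  0.02  -0.027] 0.4443315491173507
tool x yaw deg -6.5910348944399875
```

View pics/s5c.png

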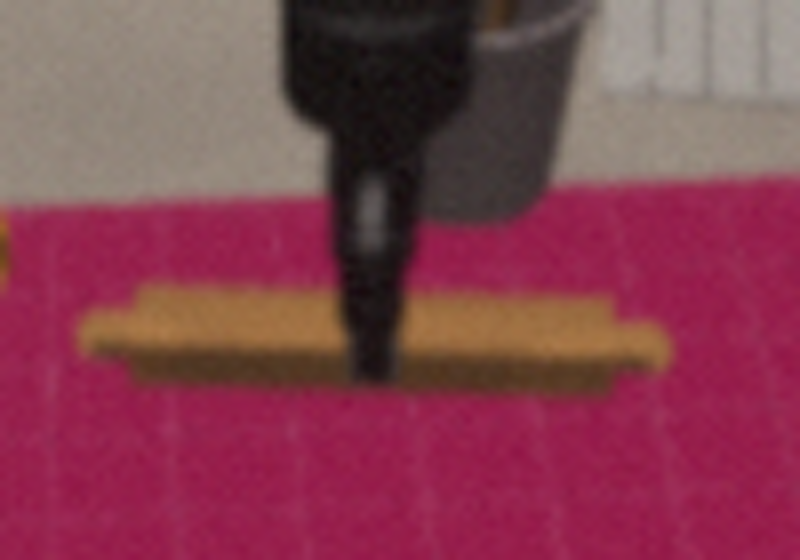

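View pics/wrist5.png

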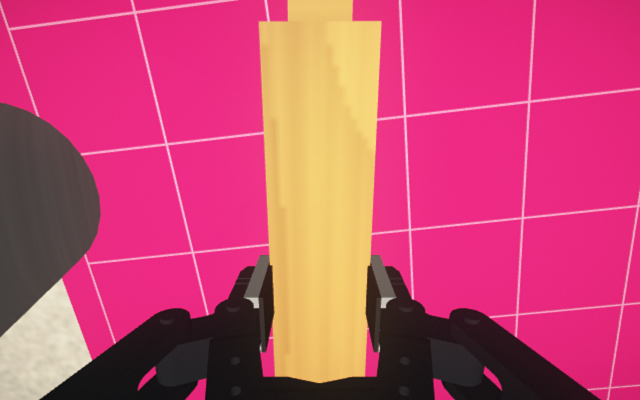

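Emit:
{"op": "apply_moves", "data": {
  "increments": [
    {"gripper": 0.2, "tx": 0, "ty": 0, "tz": 10, "yaw": 0},
    {"gripper": 0.2, "tx": 0, "ty": 0, "tz": 25, "yaw": 0},
    {"gripper": 0.2, "tx": 0, "ty": 0, "tz": 35, "yaw": 0},
    {"gripper": 0.2, "tx": 0, "ty": 0, "tz": 35, "yaw": 0},
    {"gripper": 0.2, "tx": 0, "ty": 0, "tz": 10, "yaw": 0},
    {"gripper": 0.2, "tx": 0, "ty": 0, "tz": 0, "yaw": 0}
  ]
}}

```text
t: 5.1
tool_pos: [0.5162, 0.3414, 0.1999]
tool_rot: [-3.13, 0.181, -0.002]
wrist_force: [-1.0, -0.1, -1.7]
opening: 0.442
```

```bash
python3 shot.py 6 side wrist
```

```text
5.1 [-0.87   0.45   0.238  1.842 -0.141  0.861 -2.25 ] [0.5162 0.3414 0.1999] [-3.1302e+00  1.8060e-01 -1.7000e-03] [-0.99 -0.13 -1.68] [0.039 0.076 0.003] 0.44182520708558204
tool x yaw deg -6.604519332506341
```

View pics/side6.png

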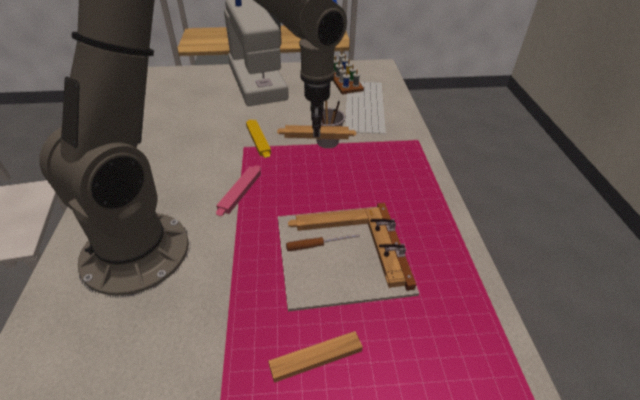

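Emit:
{"op": "apply_moves", "data": {
  "increments": [
    {"gripper": 0.2, "tx": 0, "ty": -25, "tz": 0, "yaw": 0.5},
    {"gripper": 0.2, "tx": -0.5, "ty": -40, "tz": 0, "yaw": 1},
    {"gripper": 0.2, "tx": -0.5, "ty": -45, "tz": 0, "yaw": 1},
    {"gripper": 0.2, "tx": -0.5, "ty": -45, "tz": 0, "yaw": 1},
    {"gripper": 0.2, "tx": -0.5, "ty": -45, "tz": 0, "yaw": 1},
    {"gripper": 0.2, "tx": -0.5, "ty": -45, "tz": 0, "yaw": 1},
    {"gripper": 0.2, "tx": -0.5, "ty": -45, "tz": 0, "yaw": 1},
    {"gripper": 0.2, "tx": -0.5, "ty": -45, "tz": 0, "yaw": 1},
    {"gripper": 0.2, "tx": -0.5, "ty": -45, "tz": 0, "yaw": 1},
    {"gripper": 0.2, "tx": -0.5, "ty": -45, "tz": 0, "yaw": 1},
    {"gripper": 0.2, "tx": -0.5, "ty": -45, "tz": 0, "yaw": 1},
    {"gripper": 0.2, "tx": 0, "ty": -33, "tz": 0, "yaw": 0}
  ]
}}

```text
t: 6.7
tool_pos: [0.5024, -0.1756, 0.1843]
tool_rot: [3.136, 0.126, -0.031]
wrist_force: [0.1, 0.6, -0.7]
opening: 0.44
```

Emit:
{"op": "apply_moves", "data": {
  "increments": [
    {"gripper": 0.2, "tx": 0, "ty": 0, "tz": -10, "yaw": 0},
    {"gripper": 0.2, "tx": 0, "ty": 0, "tz": -20, "yaw": 0},
    {"gripper": 0.2, "tx": 0, "ty": 0, "tz": -20, "yaw": 0},
    {"gripper": 0.2, "tx": 0, "ty": 0, "tz": 0, "yaw": 0},
    {"gripper": 0.2, "tx": 0, "ty": 0, "tz": 0, "yaw": 0}
  ]
}}

```text
t: 7.32
tool_pos: [0.4999, -0.1759, 0.1286]
tool_rot: [3.136, 0.121, -0.042]
wrist_force: [-0.1, -0.5, -0.7]
opening: 0.446
```

```bash
python3 shot.py 7 scene side wrist
```

```text
7.325 [-0.044  0.451  0.316  2.071 -0.203  0.674 -1.089] [ 0.4999 -0.1759  0.1286] [ 3.1365  0.1215 -0.042 ] [-0.14 -0.5  -0.74] [-0.056 -0.038 -0.004] 0.44587090493249554
tool x yaw deg 4.434228982908119
```

View pics/wrist7.png

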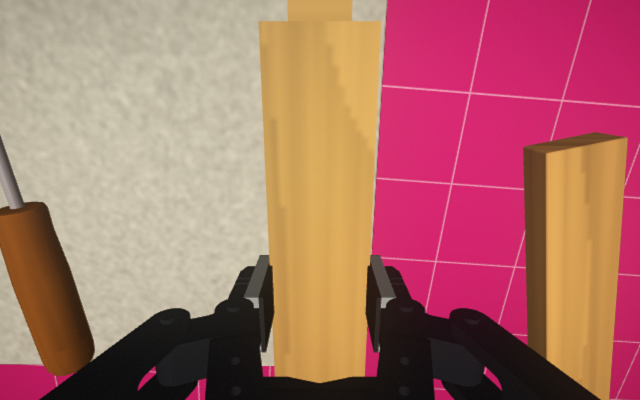

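View pics/side7.png

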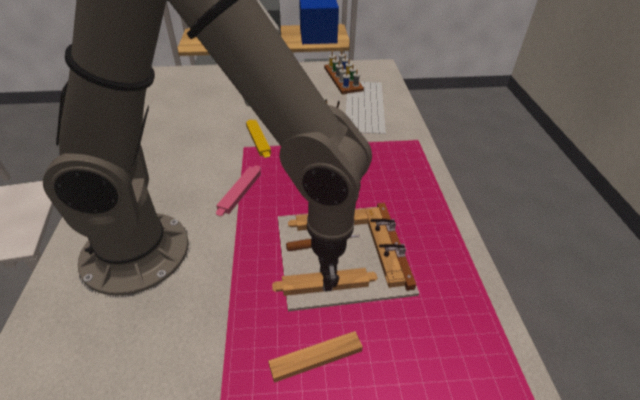

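```bash
python3 - <<'E'
import pickle
from h import *
np.set_printoptions(precision=4,suppress=True)
for k in "567":
    s,d=pickle.load(open(f"p{k}.pkl","rb"));R=Ro.from_rotvec(s["tool_rot"]).as_matrix()
    print(k,s["tool_pos"],"toolx",R[:,0],"tooly",R[:,1],"toolz",R[:,2])
crop(d["side"]["color"],260,235,165,75,4.8,"pics/s7c.png")
crop(d["scene"]["color"],170,180,200,120,4,"pics/sc7c.png")
E
```

```text
5 [0.5167 0.3419 0.0795] toolx [ 0.9934 -0.1148  0.0008] tooly [-0.1148 -0.9934 -0.0062] toolz [ 0.0015  0.006  -1.    ]
6 [0.5162 0.3414 0.1999] toolx [ 0.9934 -0.115   0.0007] tooly [-0.115  -0.9933 -0.0062] toolz [ 0.0014  0.0061 -1.    ]
7 [ 0.4999 -0.1759  0.1286] toolx [ 0.9966  0.0773 -0.0268] tooly [ 0.0774 -0.997   0.0015] toolz [-0.0266 -0.0035 -0.9996]
```

View pics/s7c.png

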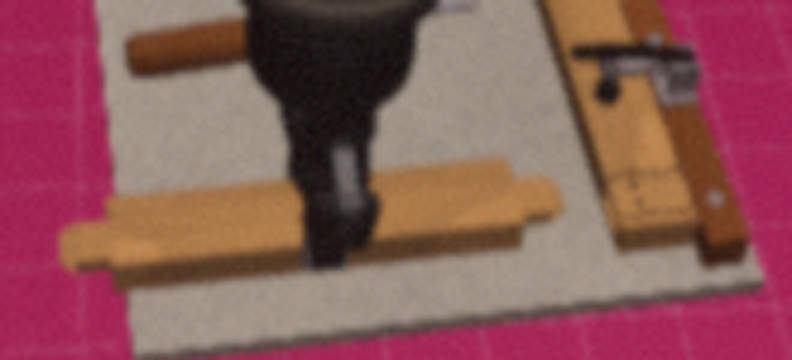

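View pics/sc7c.png

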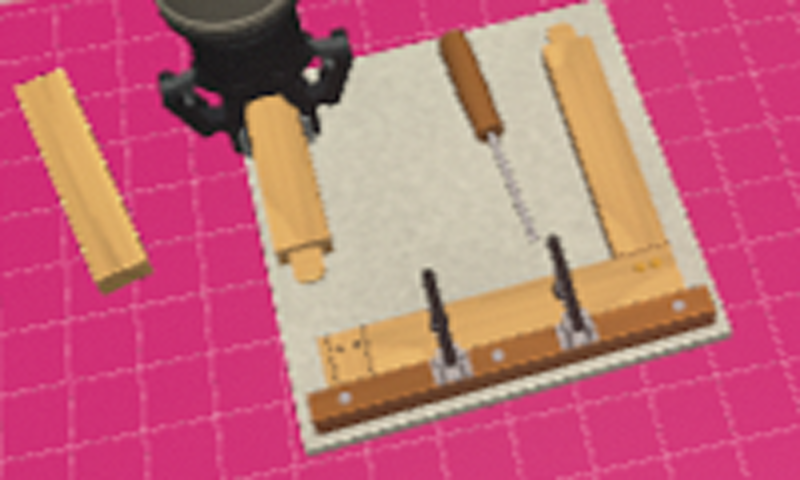

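```bash
python3 - <<'E'
import pickle
from h import *
np.set_printoptions(precision=4,suppress=True)
s,d=pickle.load(open(f"p7.pkl","rb"))
C={n:cam(d[n],s) for n in d}
for n,P in(("side",[(386,272.5),(387.5,279.8)]),("scene",[(260.5,262),(250.5,264.5)])):
    q=[px(C[n],*p,.034)[:2] for p in P];print(n,q,np.mean(q,0))
R=Ro.from_rotvec(s["tool_rot"]).as_matrix()
# rail centre rel. TCP: at pick
rc=s["tool_pos"]+R@np.array([-.0016,0.0005,.0685])
print("rail centre",rc)
for x in(.1,.124): print(rc+R@np.array([x,0,-.0]))
# check against side image tenon tip & scene
for x,y,z in((.1,-.02,-.011),(.1,.02,-.011),(.1,.02,.011),(-.1,.02,-.011),(.124,0,0)):
    X=rc+R@np.array([x,y,z]);print((x,y,z),(proj(C["side"],X)-[260,235])*4.8,(proj(C["scene"],X)-[170,180])*4)
E
```

```text
side [array([ 0.6506, -0.1418]), array([ 0.6498, -0.1637])] [ 0.6502 -0.1527]
scene [array([ 0.6543, -0.1391]), array([ 0.6556, -0.1675])] [ 0.6549 -0.1533]
rail centre [ 0.4965 -0.1768  0.0602]
[ 0.5962 -0.1691  0.0575]
[ 0.6201 -0.1672  0.0568]
(0.1, -0.02, -0.011) [505.4044 155.7059] [329.8737 234.7819]
(0.1, 0.02, -0.011) [525.2199 221.1905] [273.8879 249.7563]
(0.1, 0.02, 0.011) [519.8338 248.2214] [279.1561 264.3865]
(-0.1, 0.02, -0.011) [111.403  265.6871] [224.8881  30.0516]
(0.124, 0, 0) [559.7631 196.6236] [311.1903 278.5966]
```

Emit:
{"op": "apply_moves", "data": {
  "increments": [
    {"gripper": 0.2, "tx": 3, "ty": 5, "tz": -5, "yaw": -0.2},
    {"gripper": 0.2, "tx": 3, "ty": 5, "tz": -10, "yaw": -0.3},
    {"gripper": 0.2, "tx": 2, "ty": 4, "tz": -10, "yaw": 0},
    {"gripper": 0.2, "tx": 0, "ty": 0, "tz": -5, "yaw": 0},
    {"gripper": 0.2, "tx": 0, "ty": 0, "tz": 0, "yaw": 0}
  ]
}}

```text
t: 8.1
tool_pos: [0.5091, -0.1606, 0.0974]
tool_rot: [3.137, 0.108, -0.039]
wrist_force: [0.1, 0.0, -1.1]
opening: 0.449
```

```bash
cat > st.py <<'E'
from workcell import state
from h import *
import time
np.set_printoptions(precision=4,suppress=True)
s=state();R=Ro.from_rotvec(s["tool_rot"]).as_matrix()
rc=s["tool_pos"]+R@np.array([-.0016,0.0005,.0685])
a=np.radians(3.9);ex=np.array([np.cos(a),np.sin(a),0]);ey=np.array([-np.sin(a),np.cos(a),0])
v=rc-np.array([.653,-.152,.023])
print("t",s["t"],"tcp",s["tool_pos"],"rail in mortise axes mm",(np.array([v@ex,v@ey,v[2]])*1e3).round(1),"yaw",np.degrees(np.arctan2(R[1,0],R[0,0])).round(2),"pitch",np.degrees(R[2,0]).round(2),"roll",np.degrees(R[2,1]).round(2))
F=s["wrist_force"];print("F world",F.round(2),"F mort",(F@ex).round(2),(F@ey).round(2),"M",s["torque"].round(2),"op",round(s["opening"],3))
E
python3 st.py
```

```text
t 8.1 tcp [ 0.5091 -0.1606  0.0974] rail in mortise axes mm [-147.4    0.6    5.9] yaw 3.93 pitch -1.41 roll 0.09
F world [ 0.13  0.01 -1.15] F mort 0.13 -0.0 M [-0.01 -0.01  0.07] op 0.449
```

Emit:
{"op": "apply_moves", "data": {
  "increments": [
    {"gripper": 0.2, "tx": 0, "ty": 0, "tz": -3, "yaw": 0},
    {"gripper": 0.2, "tx": 0, "ty": 0, "tz": -2, "yaw": 0},
    {"gripper": 0.2, "tx": 0, "ty": 0, "tz": -1.5, "yaw": 0}
  ]
}}

```text
t: 8.48
tool_pos: [0.5093, -0.1611, 0.0913]
tool_rot: [3.137, 0.107, -0.037]
wrist_force: [-9.9, 2.6, 34.6]
opening: 0.445
```

```bash
python3 st.py
```

```text
t 8.475 tcp [ 0.5093 -0.1611  0.0913] rail in mortise axes mm [-147.2    0.    -0.2] yaw 3.89 pitch -1.35 roll 0.1
F world [-9.9   2.63 34.6 ] F mort -9.69 3.3 M [1.24 1.72 0.05] op 0.445
```

Emit:
{"op": "apply_moves", "data": {
  "increments": [
    {"gripper": 0.2, "tx": 0, "ty": 0, "tz": 0.5, "yaw": 0},
    {"gripper": 0.2, "tx": 0, "ty": 0, "tz": 0, "yaw": 0}
  ]
}}

```text
t: 8.72
tool_pos: [0.5097, -0.1613, 0.0923]
tool_rot: [3.137, 0.106, -0.035]
wrist_force: [-0.4, 0.2, 2.4]
opening: 0.445
```

```bash
python3 st.py; python3 shot.py 8 side wrist scene;python3 - <<'E'
import pickle
from h import *
s,d=pickle.load(open("p8.pkl","rb"))
crop(d["side"]["color"],260,235,165,75,4.8,"pics/s8c.png")
E
```

```text
t 8.725 tcp [ 0.5097 -0.1613  0.0923] rail in mortise axes mm [-146.8   -0.2    0.9] yaw 3.88 pitch -1.29 roll 0.11
F world [-0.37  0.22  2.38] F mort -0.35 0.24 M [ 0.17 -0.02  0.07] op 0.445
8.725 [-0.049  0.516  0.288  2.076 -0.236  0.602 -1.101] [ 0.5097 -0.1613  0.0923] [ 3.137   0.1062 -0.0352] [-0.37  0.22  2.38] [ 0.173 -0.015  0.065] 0.4451043122169632
tool x yaw deg 3.877845570466693
```

View pics/s8c.png

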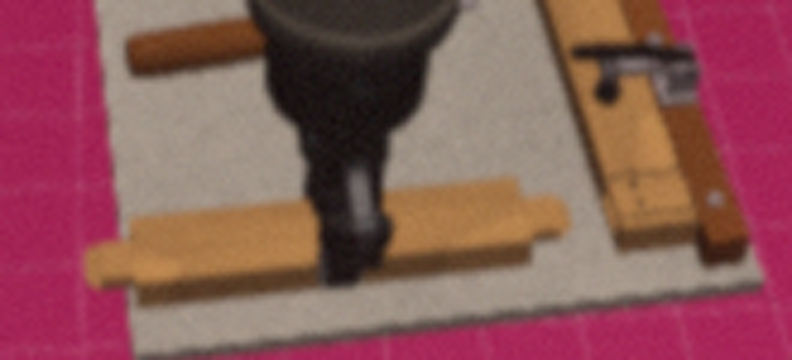

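View pics/wrist8.png

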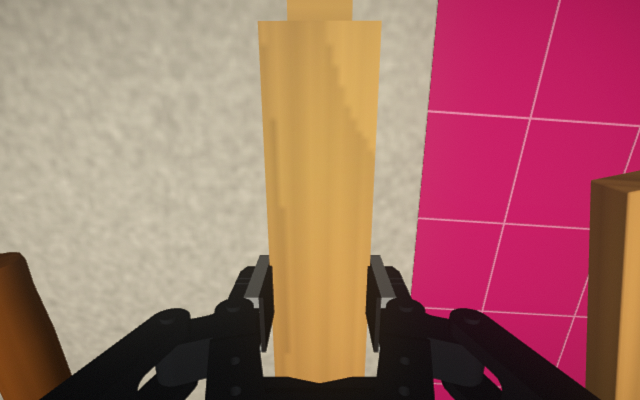

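```bash
python3 - <<'E'
import pickle
from h import *
s,d=pickle.load(open("p8.pkl","rb"))
crop(d["side"]["color"],345,255,75,45,10,"pics/s8d.png")
crop(d["scene"]["color"],215,215,75,70,8,"pics/sc8d.png")
E
```

```text
(no output)
```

View pics/s8d.png

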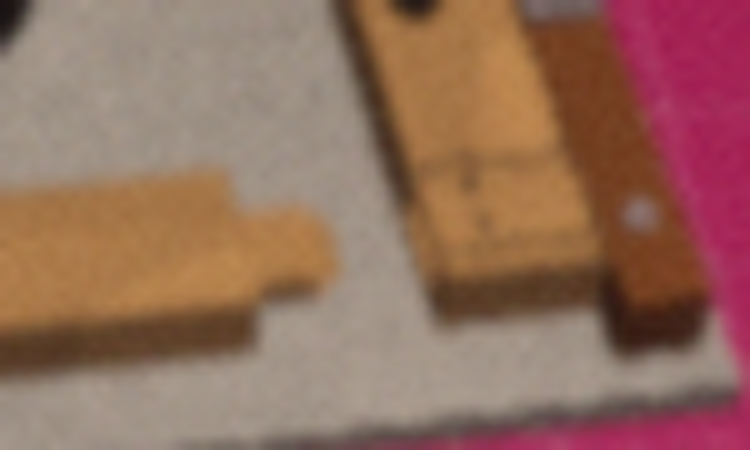

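View pics/sc8d.png

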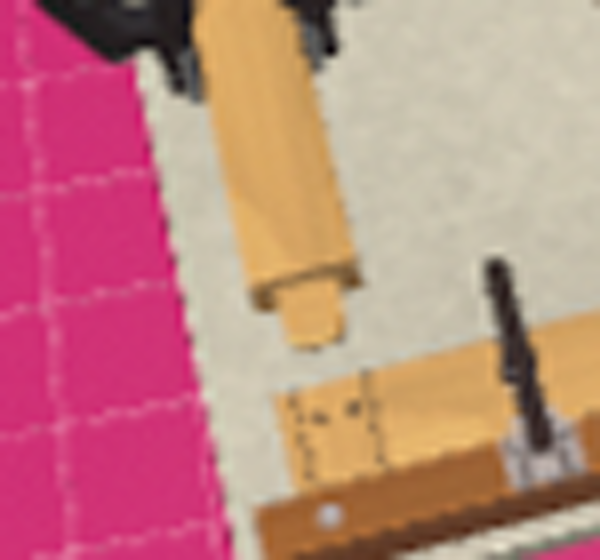

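Emit:
{"op": "apply_moves", "data": {
  "increments": [
    {"gripper": 0.2, "tx": 4, "ty": 0.3, "tz": 0, "yaw": 0},
    {"gripper": 0.2, "tx": 6, "ty": 0.4, "tz": 0, "yaw": 0},
    {"gripper": 0.2, "tx": 6, "ty": 0.4, "tz": 0, "yaw": 0},
    {"gripper": 0.2, "tx": 5, "ty": 0.3, "tz": 0, "yaw": 0},
    {"gripper": 0.2, "tx": 4, "ty": 0.3, "tz": 0, "yaw": 0}
  ]
}}

```text
t: 9.5
tool_pos: [0.5365, -0.1596, 0.0921]
tool_rot: [3.137, 0.106, -0.035]
wrist_force: [-2.5, 0.1, 2.7]
opening: 0.443
```

```bash
python3 st.py
```

```text
t 9.5 tcp [ 0.5365 -0.1596  0.0921] rail in mortise axes mm [-119.9   -0.3    0.7] yaw 3.87 pitch -1.3 roll 0.12
F world [-2.51  0.07  2.69] F mort -2.5 0.24 M [ 0.1  -0.11  0.02] op 0.443
```

Tip should be ~4 mm inside the mouth. Check before going on.

```bash
python3 shot.py 9 side wrist scene;python3 - <<'E'
import pickle
from h import *
s,d=pickle.load(open("p9.pkl","rb"))
a=cv2.resize(d["side"]["color"][250:300,345:420],None,fx=5.3,fy=5.3,interpolation=cv2.INTER_CUBIC)
b=cv2.resize(d["scene"]["color"][215:285,215:290],None,fx=5.3,fy=5.3,interpolation=cv2.INTER_CUBIC)
c=np.zeros((400,800,3),np.uint8);c[:a.shape[0],:a.shape[1]]=a;c[:b.shape[0],400:400+b.shape[1]]=b
cv2.imwrite("pics/c9.png",c)
E
```

```text
9.5 [-0.056  0.546  0.288  2.019 -0.239  0.631 -1.114] [ 0.5365 -0.1596  0.0921] [ 3.1368  0.106  -0.0355] [-2.51  0.07  2.69] [ 0.102 -0.111  0.018] 0.4425167490549016
tool x yaw deg 3.8679570932029392
```

View pics/c9.png

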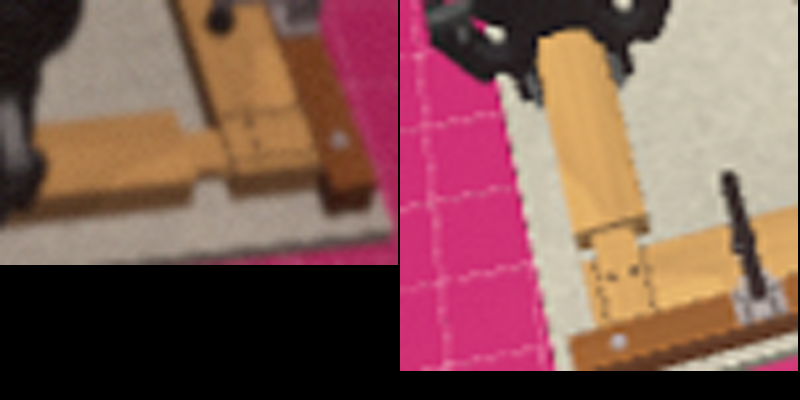

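View pics/wrist9.png

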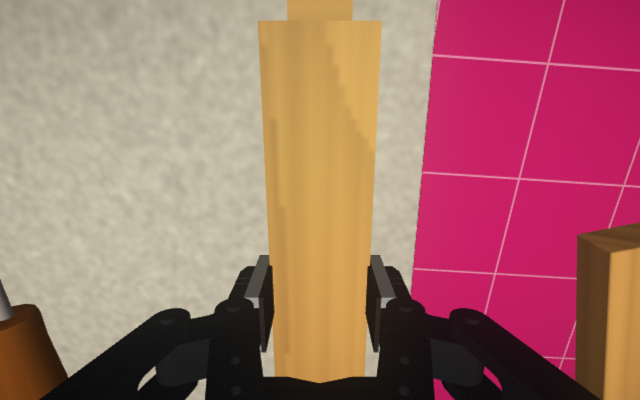

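Emit:
{"op": "apply_moves", "data": {
  "increments": [
    {"gripper": 0.2, "tx": 3, "ty": 0.2, "tz": 0, "yaw": 0},
    {"gripper": 0.2, "tx": 3, "ty": 0.2, "tz": 0, "yaw": 0},
    {"gripper": 0.2, "tx": 3, "ty": 0.2, "tz": 0, "yaw": 0},
    {"gripper": 0.2, "tx": 2, "ty": 0.1, "tz": 0, "yaw": 0}
  ]
}}

```text
t: 10.15
tool_pos: [0.5475, -0.159, 0.0922]
tool_rot: [3.137, 0.106, -0.036]
wrist_force: [-1.9, -0.7, 4.4]
opening: 0.443
```

```bash
python3 st.py
```

```text
t 10.15 tcp [ 0.5475 -0.159   0.0922] rail in mortise axes mm [-108.9   -0.4    0.7] yaw 3.86 pitch -1.31 roll 0.11
F world [-1.9  -0.75  4.43] F mort -1.94 -0.62 M [ 0.06 -0.05  0.04] op 0.443
```

Emit:
{"op": "apply_moves", "data": {
  "increments": [
    {"gripper": 0.2, "tx": 2, "ty": 0.1, "tz": 0, "yaw": 0},
    {"gripper": 0.2, "tx": 2, "ty": 0.1, "tz": 0, "yaw": 0},
    {"gripper": 0.2, "tx": 1.5, "ty": 0.1, "tz": 0, "yaw": 0},
    {"gripper": 0.2, "tx": 1, "ty": 0.1, "tz": 0, "yaw": 0}
  ]
}}

```text
t: 10.65
tool_pos: [0.5545, -0.1586, 0.0922]
tool_rot: [3.137, 0.106, -0.036]
wrist_force: [-1.7, 0.0, 3.3]
opening: 0.447
```

```bash
python3 st.py
```

```text
t 10.65 tcp [ 0.5545 -0.1586  0.0922] rail in mortise axes mm [-101.9   -0.5    0.7] yaw 3.85 pitch -1.31 roll 0.12
F world [-1.66  0.04  3.26] F mort -1.65 0.16 M [ 0.03 -0.11  0.02] op 0.447
```

Emit:
{"op": "apply_moves", "data": {
  "increments": [
    {"gripper": 0.2, "tx": 1, "ty": 0.1, "tz": 0, "yaw": 0},
    {"gripper": 0.2, "tx": 1, "ty": 0.1, "tz": 0, "yaw": 0},
    {"gripper": 0.2, "tx": 0.6, "ty": 0, "tz": 0, "yaw": 0}
  ]
}}

```text
t: 11.02
tool_pos: [0.5553, -0.1585, 0.0917]
tool_rot: [3.137, 0.105, -0.042]
wrist_force: [-4.4, -0.6, 5.4]
opening: 0.448
```

```bash
python3 st.py
```

```text
t 11.025 tcp [ 0.5553 -0.1585  0.0917] rail in mortise axes mm [-101.3   -0.5    0.2] yaw 3.83 pitch -1.53 roll 0.08
F world [-4.41 -0.6   5.37] F mort -4.44 -0.3 M [0.18 0.32 0.12] op 0.448
```

Emit:
{"op": "apply_moves", "data": {
  "increments": [
    {"gripper": 0.2, "tx": 1, "ty": 0.1, "tz": 0, "yaw": 0}
  ]
}}

```text
t: 11.15
tool_pos: [0.5555, -0.1585, 0.0915]
tool_rot: [3.138, 0.105, -0.045]
wrist_force: [-7.2, -0.6, 7.5]
opening: 0.444
```

```bash
python3 st.py; python3 shot.py 10 side wrist scene;python3 - <<'E'
import pickle
from h import *
s,d=pickle.load(open("p10.pkl","rb"))
a=cv2.resize(d["side"]["color"][250:300,345:420],None,fx=5.3,fy=5.3,interpolation=cv2.INTER_CUBIC)
b=cv2.resize(d["scene"]["color"][215:285,215:290],None,fx=5.3,fy=5.3,interpolation=cv2.INTER_CUBIC)
c=np.zeros((400,800,3),np.uint8);c[:a.shape[0],:a.shape[1]]=a;c[:b.shape[0],400:400+b.shape[1]]=b
cv2.imwrite("pics/c10.png",c)
E
python3 st.py
```

```text
t 11.15 tcp [ 0.5555 -0.1585  0.0915] rail in mortise axes mm [-101.3   -0.4    0.1] yaw 3.82 pitch -1.63 roll 0.05
F world [-7.24 -0.64  7.49] F mort -7.27 -0.15 M [0.06 1.12 0.12] op 0.444
11.15 [-0.061  0.57   0.289  1.974 -0.24   0.658 -1.125] [ 0.5555 -0.1585  0.0915] [ 3.1376  0.1046 -0.0446] [-7.24 -0.64  7.49] [0.057 1.121 0.119] 0.4438961603287282
tool x yaw deg 3.819153381561155
t 11.3 tcp [ 0.5555 -0.1586  0.0915] rail in mortise axes mm [-101.3   -0.5    0.1] yaw 3.81 pitch -1.63 roll 0.06
F world [-6.84 -0.31  7.63] F mort -6.84 0.15 M [0.08 0.87 0.13] op 0.445
```

View pics/c10.png

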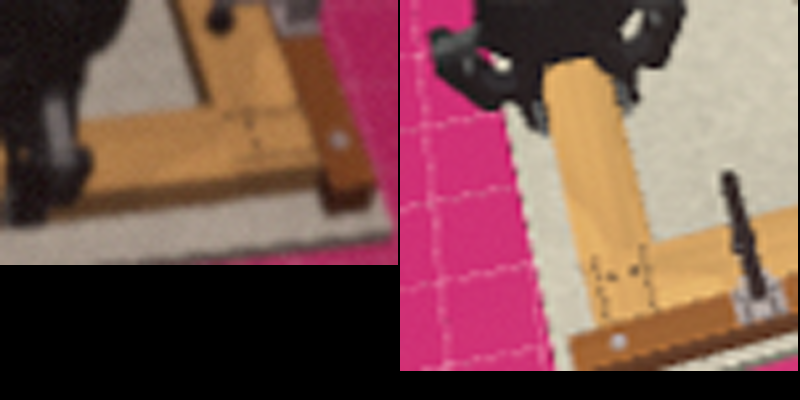

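View pics/wrist10.png

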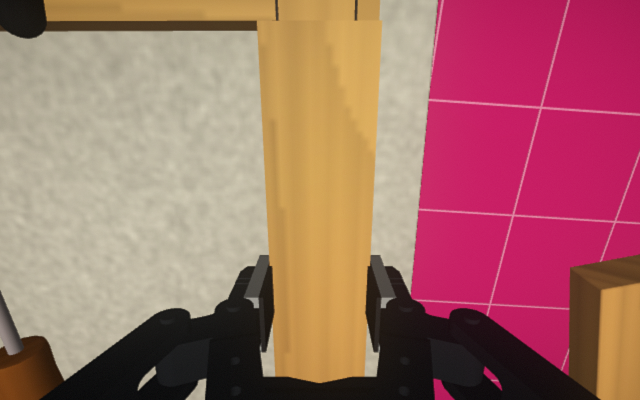

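```bash
python3 - <<'E'
import pickle
from h import *
s,d=pickle.load(open("p10.pkl","rb"))
crop(d["wrist"]["color"],240,0,160,50,5,"pics/w10c.png")
crop(d["side"]["color"],265,255,145,50,5.5,"pics/s10c.png")
E
```

```text
(no output)
```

View pics/w10c.png

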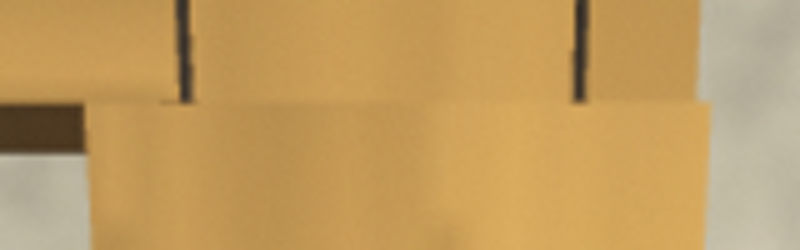

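View pics/s10c.png

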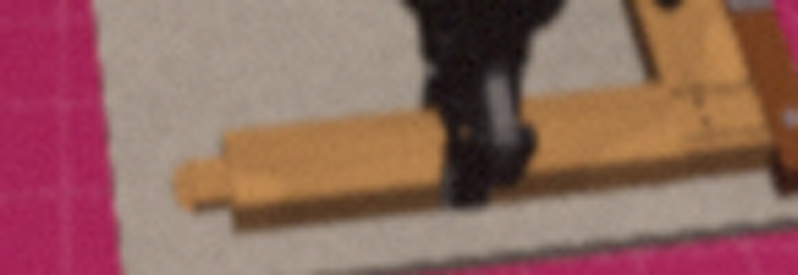

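Emit:
{"op": "apply_moves", "data": {
  "increments": [
    {"gripper": 0.2, "tx": 1.4, "ty": 0.2, "tz": 0.4, "yaw": 0},
    {"gripper": 0.2, "tx": 1.6, "ty": 0.2, "tz": 0.3, "yaw": 0}
  ]
}}

```text
t: 11.55
tool_pos: [0.5559, -0.1585, 0.0917]
tool_rot: [3.138, 0.103, -0.053]
wrist_force: [-10.7, -0.7, 7.9]
opening: 0.444
```

```bash
python3 st.py
```

```text
t 11.55 tcp [ 0.5559 -0.1585  0.0917] rail in mortise axes mm [-101.3   -0.4    0.3] yaw 3.77 pitch -1.93 roll -0.0
F world [-10.7   -0.71   7.88] F mort -10.73 0.02 M [-0.06  1.51  0.16] op 0.444
```

Emit:
{"op": "apply_moves", "data": {
  "increments": [
    {"gripper": 0.2, "tx": 1.8, "ty": 0.2, "tz": 0.8, "yaw": 0}
  ]
}}

```text
t: 11.68
tool_pos: [0.5561, -0.1585, 0.0921]
tool_rot: [3.139, 0.103, -0.058]
wrist_force: [-10.5, -0.2, 5.9]
opening: 0.444
```

```bash
python3 st.py; python3 shot.py 11 side wrist scene;python3 - <<'E'
import pickle
from h import *
s,d=pickle.load(open("p11.pkl","rb"))
crop(d["wrist"]["color"],240,0,160,50,5,"pics/w11c.png")
crop(d["side"]["color"],265,255,145,50,5.5,"pics/s11c.png")
E
for i in 1 2 3; do python3 -c "
from workcell import imaging; imaging.snapshot('side')"; python3 st.py|tail -1; done
```

```text
t 11.675 tcp [ 0.5561 -0.1585  0.0921] rail in mortise axes mm [-101.3   -0.3    0.7] yaw 3.74 pitch -2.11 roll -0.03
F world [-10.45  -0.2    5.89] F mort -10.44 0.51 M [-0.1   1.62  0.15] op 0.444
11.675 [-0.063  0.573  0.291  1.968 -0.239  0.671 -1.128] [ 0.5561 -0.1585  0.0921] [ 3.1388  0.1025 -0.0579] [-10.45  -0.2    5.89] [-0.102  1.615  0.148] 0.44410605098708367
tool x yaw deg 3.7425374836142824
F world [-10.34  -0.3    7.45] F mort -10.34 0.4 M [-0.04  1.55  0.12] op 0.445
F world [-10.82  -0.25   6.03] F mort -10.81 0.49 M [-0.05  1.5   0.08] op 0.447
F world [-10.47  -1.19   5.92] F mort -10.52 -0.47 M [0.01 1.51 0.15] op 0.449
```

View pics/w11c.png

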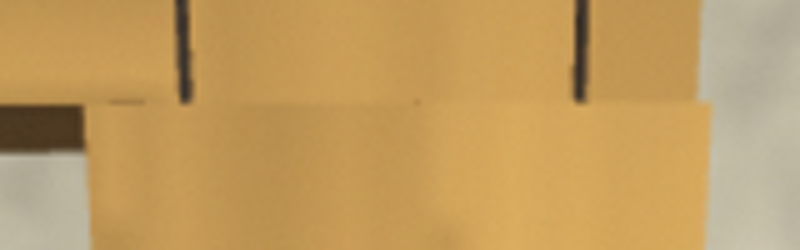

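View pics/s11c.png

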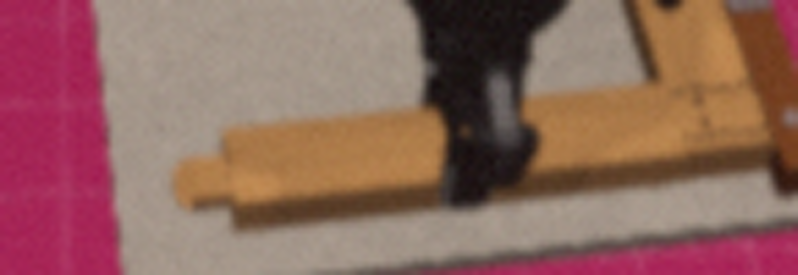

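```bash
python3 - <<'E'
import pickle
from h import *
g=lambda k,n:cv2.cvtColor(pickle.load(open(f"p{k}.pkl","rb"))[1][n]["color"],cv2.COLOR_BGR2GRAY).astype(np.float32)
s,d=pickle.load(open("p11.pkl","rb"))
C={n:cam(d[n],s) for n in d}
for n in("side",):
    A,B=g(10,n),g(11,n)
    for nm,(x,y,w,h) in {"rear":(290,274,46,28),"static_driver":(280,232,50,24),"batten":(262,325,110,60),"stile":(375,225,40,65),"front":(358,262,24,36)}.items():
        w_=cv2.createHanningWindow((w,h),cv2.CV_32F)
        print(n,nm,cv2.phaseCorrelate(A[y:y+h,x:x+w],B[y:y+h,x:x+w],w_))
X=np.array([.453,-.166,.034]);print(proj(C["side"],X),proj(C["side"],X+[0,0,.002])-proj(C["side"],X))
# rail edges: 3D line check: top near edge at flat pose projected vs picture
a=np.radians(3.9);ex=np.array([np.cos(a),np.sin(a),0]);ey=np.array([-ex[1],ex[0],0]);m=np.array([.653,-.152,0])
for x in(-.2,-.15,-.02,0): 
  for z in(.012,.034): print(x,z,(proj(C["side"],m+x*ex-.0208*ey+[0,0,z])-[265,255])*5.5)
E
```

```text
side rear ((0.007039921761151646, -0.47978135791141874), 1.0231834239429898)
side static_driver ((0.20197819949327211, -0.0004871257026728415), 0.998686695098877)
side batten ((-0.014829934028455227, 0.07465856892583389), 0.8932922784487406)
side stile ((0.12195928716227655, -0.12424106486250963), 0.8950318631198672)
side front ((0.5168380677839632, -0.1633590569682255), 1.0188403184767123)
[306.45211767 285.29140075] [-0.00978089 -0.49351731]
-0.2 0.012 [235.60394343 234.84037972]
-0.2 0.034 [235.12342894 205.64155143]
-0.15 0.012 [348.7934545  221.49958016]
-0.15 0.034 [350.08021854 192.23643732]
-0.02 0.012 [638.01599551 187.41108634]
-0.02 0.034 [643.7392435 157.9928511]
0 0.012 [681.87416638 182.24185236]
0 0.034 [688.26022241 152.80125864]
```

Emit:
{"op": "apply_moves", "data": {
  "increments": [
    {"gripper": 0.2, "tx": 0, "ty": 0, "tz": -0.6, "yaw": 0.1},
    {"gripper": 0.2, "tx": 0, "ty": 0, "tz": -0.8, "yaw": 0}
  ]
}}

```text
t: 12.22
tool_pos: [0.556, -0.1586, 0.0913]
tool_rot: [3.139, 0.105, -0.058]
wrist_force: [-8.6, 2.0, 23.6]
opening: 0.448
```

```bash
python3 st.py; python3 shot.py 12 side wrist; cat > rear.py <<'E'
import pickle,sys
from h import *
g=lambda k,n:cv2.cvtColor(pickle.load(open(f"p{k}.pkl","rb"))[1][n]["color"],cv2.COLOR_BGR2GRAY).astype(np.float32)
A,B=g(10,"side"),g(sys.argv[1],"side")
for x,y,w,h in((290,274,46,28),(292,270,40,34),(296,276,34,30),(375,225,40,65)):
    r,_=cv2.phaseCorrelate(A[y:y+h,x:x+w],B[y:y+h,x:x+w],cv2.createHanningWindow((w,h),cv2.CV_32F));print(np.round(r,2),end=" ")
E
python3 rear.py 11; python3 rear.py 12
```

```text
t 12.225 tcp [ 0.556  -0.1586  0.0913] rail in mortise axes mm [-101.3   -0.5   -0.1] yaw 3.83 pitch -2.1 roll -0.04
F world [-8.62  2.03 23.59] F mort -8.47 2.61 M [0.85 0.95 0.07] op 0.448
12.225 [-0.062  0.574  0.29   1.968 -0.239  0.669 -1.126] [ 0.556  -0.1586  0.0913] [ 3.1389  0.1049 -0.0575] [-8.62  2.03 23.59] [0.854 0.951 0.073] 0.448006725964246
tool x yaw deg 3.828918136399774
[ 0.01 -0.48] [ 0.04 -0.54] [-0.05 -0.55] [ 0.12 -0.12] [0.08 0.28] [0.11 0.26] [0.19 0.18] [0.13 0.05]
```

Emit:
{"op": "apply_moves", "data": {
  "increments": [
    {"gripper": 0.2, "tx": 1.9, "ty": 0.1, "tz": 0, "yaw": 0}
  ]
}}

```text
t: 12.45
tool_pos: [0.5563, -0.1587, 0.0913]
tool_rot: [-3.139, -0.104, 0.062]
wrist_force: [-17.9, -0.1, 14.6]
opening: 0.446
```

```bash
python3 st.py; python3 shot.py 13 side wrist;python3 rear.py 13;python3 st.py
```

```text
t 12.45 tcp [ 0.5563 -0.1587  0.0913] rail in mortise axes mm [-101.3   -0.5   -0.1] yaw 3.81 pitch -2.27 roll -0.09
F world [-17.91  -0.06  14.6 ] F mort -17.87 1.15 M [0.23 3.   0.2 ] op 0.446
12.45 [-0.062  0.575  0.29   1.965 -0.239  0.673 -1.127] [ 0.5563 -0.1587  0.0913] [-3.139  -0.1043  0.0624] [-17.91  -0.06  14.6 ] [0.232 2.995 0.201] 0.4458344407084126
tool x yaw deg 3.8066236892248573
[0.04 0.12] [0.12 0.09] [ 0.09 -0.18] [0.07 0.02] t 12.55 tcp [ 0.5562 -0.1588  0.0913] rail in mortise axes mm [-101.3   -0.5   -0.1] yaw 3.79 pitch -2.28 roll -0.09
F world [-13.83  -0.38  16.18] F mort -13.83 0.56 M [ 0.38  2.3  -0.05] op 0.446
```

Emit:
{"op": "apply_moves", "data": {
  "increments": [
    {"gripper": 0.2, "tx": 1.6, "ty": 0.1, "tz": 0.3, "yaw": 0},
    {"gripper": 0.2, "tx": 1.8, "ty": 0.1, "tz": 0.2, "yaw": 0}
  ]
}}

```text
t: 12.8
tool_pos: [0.5565, -0.1588, 0.0913]
tool_rot: [-3.138, -0.103, 0.072]
wrist_force: [-12.7, 0.0, 11.0]
opening: 0.447
```

```bash
python3 st.py; python3 shot.py 14 side wrist;python3 rear.py 14;for i in 1 2 3; do python3 -c "
from workcell import imaging; imaging.snapshot('side')"; python3 st.py|tail -1; done
```

```text
t 12.8 tcp [ 0.5565 -0.1588  0.0913] rail in mortise axes mm [-101.5   -0.5   -0.1] yaw 3.76 pitch -2.64 roll -0.17
F world [-12.73   0.01  10.98] F mort -12.7 0.88 M [-0.02  1.88  0.23] op 0.447
12.8 [-0.062  0.578  0.291  1.961 -0.238  0.682 -1.128] [ 0.5565 -0.1588  0.0913] [-3.1376 -0.1029  0.0724] [-1.273e+01  1.000e-02  1.098e+01] [-0.022  1.885  0.228] 0.44702770457764446
tool x yaw deg 3.7602774713494473
[-0.01  0.33] [0.09 0.27] [0.06 0.24] [ 0.16 -0.01] F world [-11.53  -0.05  10.11] F mort -11.51 0.73 M [-0.03  1.8   0.26] op 0.447
F world [-11.7    0.29   9.75] F mort -11.65 1.08 M [-0.04  1.79  0.26] op 0.443
F world [-12.17   0.71   8.78] F mort -12.09 1.54 M [0.01 1.77 0.27] op 0.446
```

Emit:
{"op": "apply_moves", "data": {
  "increments": [
    {"gripper": 0.2, "tx": 2, "ty": 0, "tz": 0.4, "yaw": 0.1}
  ]
}}

```text
t: 13.18
tool_pos: [0.5568, -0.1589, 0.0913]
tool_rot: [-3.137, -0.105, 0.078]
wrist_force: [-12.9, -0.1, 8.1]
opening: 0.445
```

```bash
python3 st.py; for i in 1 2 3 4; do python3 -c "
from workcell import imaging; imaging.snapshot('side')"; python3 st.py|tail -1; done; python3 shot.py 15 side wrist scene;python3 rear.py 15; python3 st.py; python3 - <<'E'
import pickle
from h import *
s,d=pickle.load(open("p15.pkl","rb"))
crop(d["wrist"]["color"],240,0,160,50,5,"pics/w15c.png")
E
```

```text
t 13.175 tcp [ 0.5568 -0.1589  0.0913] rail in mortise axes mm [-101.4   -0.6   -0. ] yaw 3.85 pitch -2.83 roll -0.21
F world [-12.87  -0.08   8.14] F mort -12.85 0.79 M [-0.08  1.9   0.19] op 0.445
F world [-11.85   0.99   8.48] F mort -11.76 1.8 M [-0.    1.82  0.17] op 0.444
F world [-12.9    0.63   9.01] F mort -12.82 1.51 M [-0.04  1.86  0.16] op 0.446
F world [-11.86   0.15   9.08] F mort -11.82 0.95 M [-0.06  1.88  0.19] op 0.444
F world [-11.82  -0.26   8.24] F mort -11.81 0.55 M [-0.03  1.8   0.19] op 0.446
13.375 [-0.062  0.58   0.291  1.958 -0.237  0.687 -1.128] [ 0.5568 -0.1589  0.0913] [-3.1368 -0.1051  0.0779] [-11.82  -0.26   8.24] [-0.027  1.799  0.194] 0.44639162546467104
tool x yaw deg 3.843732754683084
[-0.05  0.36] [-0.01  0.28] [-0.03  0.05] [ 0.08 -0.07] t 13.525 tcp [ 0.5568 -0.1589  0.0913] rail in mortise axes mm [-101.4   -0.5   -0.1] yaw 3.85 pitch -2.83 roll -0.21
F world [-13.12   0.24   7.87] F mort -13.07 1.13 M [0.01 1.78 0.24] op 0.447
```

View pics/w15c.png

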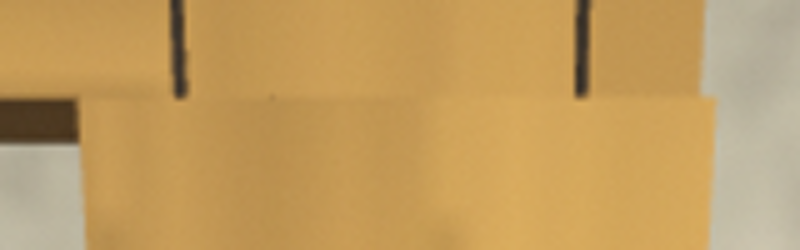

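View pics/side15.png

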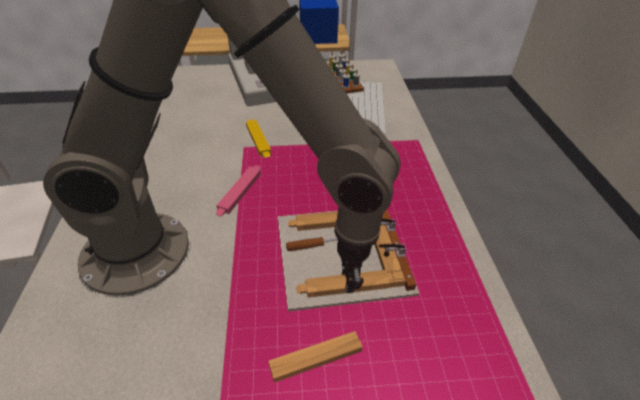

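View pics/scene15.png

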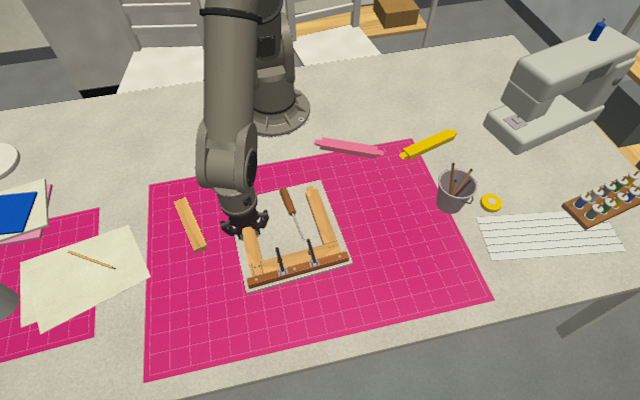

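```bash
python3 -c "
from workcell import order;print(order.job_done())"; python3 st.py
```

```text
the job is handed in; nothing more can be done
None
the job is handed in; nothing more can be done
```

The loose rail is plugged into the empty mortise and the arm is still holding it, pushing along its length. I handed the job in at about 13.5 s, with 80 N of grip.

**Last checks**
- **Fit:** In the wrist picture the shoulder seam shows no visible gap and lies parallel to the stile edge. The rail sits about 0.8 mm toward −y, inside the 1.5 mm play.
- **Flatness:** An earlier attempt to ease the downward load lifted the rear end by about 2 mm, so I pressed it down again. The rear now reads 0.05–0.36 px lower than in the first picture at the joint, so I take it to be flat on the board. That method is only good to about a millimetre.
- **Push:** The wrist force along the rail held at 11.8–13.1 N over the last readings, with about 1 N sideways.
- **Surroundings:** The batten, screwdriver, bucket and look-alikes show no visible change in the final scene and side pictures.

**What fell short**
- **Tool tilt:** The tool leans about 2.8° nose-down. It drifted during the moves and the interface has no tilt command to correct it.
- **Downward load:** About 9 N still presses down on the board, so friction probably leaves the joint slightly under 12 N. I did not ease it further, to avoid lifting the rail again.
- **Brief peaks:** Setting the rail down on the board peaked at about 35 N, and the push reached 18 N before it settled.

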